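# Pack up the carving rest

## Robot

A 6-joint arm with a two-finger parallel gripper is mounted at the origin on the work surface. World frame = base frame: x ahead of the robot, y to its left, z up, the work surface at z = 0. Lengths are in mm, angles in rad, forces in N, time in s.
With the tool pointing down it reaches from about 275 to 1000 mm from the base axis. Payload 8.4 kg.
Tool frame: the origin (TCP) lies between the finger pads; the fingertips stand 8 mm ahead of it and the grasp point (between the pads) lies 11 mm behind it (tcp_to_tips is the distance from the TCP to the fingertips, in mm); z points along the fingers, y is the line along which they close (so a half turn about z gives the same grasp; the last joint's range is limited). The gripper opens to 85 mm and grips with 20 to 120 N. Pads are 22 mm wide; open, the fingers measure 114 mm over their backs; the gripper's body (76 mm by 85 mm) begins 54 mm behind the grasp point. The pads swing forward as they close: fully open they stand 13 mm farther back than shut.
Start: joints at [-1.205, 0.353, 1.633, -0, 1.155, -0.002], TCP at [224.726, -583.203, 239.281] pointing down, gripper open.
Joint ranges: [-2.63, 2.63], [-0.92, 2.1], [0.06, 2.66], [-1.3, 4.44], [0, 2.69], [-3.02, 3.02]. Speed limits (rad/s): [2.22, 2.22, 2.79, 3.14, 3.14, 3.14].

## Interface

Orientations are given as [roll, pitch, yaw] about the fixed x, y, z axes, in that order (R = Rz(yaw) Ry(pitch) Rx(roll)).
In Python, from rig import * gives the robot as it stands.
- The arm moves only by the tool step_arm, never from a script. Its argument "motion" is a list of rows, each an object with "claw": the finger opening in mm, from 0 to 85.4; "delta_pos": the shift along the tool's x, y, z in mm, a list of three; "turn": the turn about the tool's z in rad. In form: [{"claw": claw, "delta_pos": [dx, dy, dz], "turn": turn}, ...]. A call has 1 to 8 rows; each row shifts and turns the commanded pose from where the row before left it, along the tool's axes as they then stand; what a row does not reach is not made up. A row lasts 1/12 s, in which the tool goes at most 41.7 mm and 7.16 degrees, less where a joint would pass 70% of its speed; a pose out of reach is approached as far as the arm can. A call is refused whole if a number of a shift passes 41.7 or a number of a turn 0.125, either way. A call with a gripper value outside its range is refused whole. The fingers move at their own pace and stop on an object; "force" is the grip in N (left out, the last holds). Time passes only in rows, so rows that do not move let the fingers close. It gives the time, the measured TCP pose, the force, the opening and the grip force at its end, in the units of the state.
- sense(): the state, without advancing time (a new reading comes with each control period).
- grab_frame(name): name is "scene" or "top"; returns a dict with "img" (400x640x3 uint8, red, green, blue), "vertical_fov" (degrees; the focal length in pixels is half the picture's height over the tangent of half this angle, whatever the lens; pixels are square), "cx", "cy" (the principal point, pixels), "D" ([k1, k2, p1, p2, k3] as OpenCV has them; the pictures are not rectified), "R" (3x3) and "t" (3): a world point X has camera coordinates R X + t. Camera axes: x right, y down, z forward; pixel columns grow to the right and rows downward; lengths in mm; the calibration is good to about 2 mm. A picture is of the moment at which its call begins. There is no depth.
- sign_off(): hands the job in; it is judged then, once.
The state is a dict: "clock": time; "qpos": joint angles; "qvel": joint speeds; "joint_efforts": joint torques, N m; "eef_pos": TCP position; "tcp_rot": TCP orientation; "contact_force": force on the tool from outside, world axes, zero at the start; "wrist_torque": the same for the moment, N m; "opening": opening from 0.0 (shut) to 1.0 (fully open); "grasp_force": force on a finger pad.
Only numpy, scipy, OpenCV 4.12 (cv2) and the standard library are available. Lean on these libraries where they do the work, as an engineer would, in place of code of your own. Each camera call takes 0.05 s, during which the arm holds its last target. There are 200 camera calls.

## Task

Choose the two coloured packing pieces that together are as thick as the end block of the carving rest stands above its dark pad, and stack them flat on the pad so that the pile comes level with the block. Centre both on the pad with their long sides along the rest's board, and leave the third piece lying on the table, away from the pad.

Things in the scene. Friction and masses are not known exactly. Their poses are not given: they have to be found in the camera images.
- rest: Carving rest, fixed to the table: a pale wooden board 250 x 100 mm with a dark rubber pad (86 x 60 mm) near one end and a pale end block (50 mm along the board, 90 mm across it) at the other. Origin at the centre of the pad's top face, 14 mm above the table; x along the board from the pad to the block, y across the board, z up. The pad's top is 2 mm above the board's. The block's near face is 120 mm from the origin along x, and its flat top is 46 mm above the pad's top.
- blue_packer: Packing piece, a flat wooden block painted blue all over, 70 x 45 mm and 28 mm thick, lying flat and loose on the table. Origin at its centre (14 mm above its underside), x along the 70 mm side, y along the 45 mm side, z up.
- red_packer: Packing piece, a flat wooden block painted red all over, 70 x 45 mm and 18 mm thick, lying flat and loose on the table. Origin at its centre (9 mm above its underside), x along the 70 mm side, y along the 45 mm side, z up.
- yellow_packer: Packing piece, a flat wooden block painted yellow all over, 70 x 45 mm and 12 mm thick, lying flat and loose on the table. Origin at its centre (6 mm above its underside), x along the 70 mm side, y along the 45 mm side, z up.
Not all that is in view belongs to the job. Of the things that look like the blue_packer, take the one that is farthest to the robot's left at the start.

How it is judged:
By the outcome, as a careful person would: the job done as asked, in the order asked, and still so for the second after the job is handed in, with the robot touching nothing.
It also fails if it takes over 51 s, if anything falls off the work surface, if the arm or the gripper's body presses on something with over 40 N, if the wrist force passes 120 N, or if a joint passes its speed limit or range.

## Working session

There is one attempt and no reset: what is moved stays moved. The work goes in short steps, Python scripts to look and compute and a tool call to move; the robot and the scene stay as the last step left them, time stands still between calls to the robot, and variables do not carry over. Pictures are saved under pics/ and viewed, at most 10 in all, crops included, and the job is handed in when it is done.

Besides the shell and the picture viewer there is one more tool, called by a JSON object that holds its "fn" and its "kwargs", one argument or row to a line. step_arm: Moves the arm, as the interface text tells. Its arguments: {"type":"object","properties":{"motion":{"type":"array","items":{"type":"object","properties":{"claw":{"type":"number"},"delta_pos":{"type":"array","items":{"type":"number"}},"turn":{"type":"number"}}}},"force":{"type":"number"}},"required":["motion"]}

```bash
mkdir -p pics
cat > h.py <<'E'
from rig import *
import numpy as np, cv2
def cam(f):
    h,w=f["img"].shape[:2]; F=h/2/np.tan(np.radians(f["vertical_fov"])/2)
    return np.array([[F,0,f["cx"]],[0,F,f["cy"]],[0,0,1.]]),np.array(f["D"],float),np.array(f["R"],float),np.array(f["t"],float)
def unproj(f,px,z):
    K,D,R,t=cam(f); n=cv2.undistortPoints(np.array(px,float).reshape(-1,1,2),K,D).reshape(-1,2)
    d=np.c_[n,np.ones(len(n))]@R; c=-R.T@t
    return c+d*((z-c[2])/d[:,2])[:,None]
def proj(f,X):
    K,D,R,t=cam(f); return cv2.projectPoints(np.array(X,float).reshape(-1,1,3),cv2.Rodrigues(R)[0],t,K,D)[0].reshape(-1,2)
E
python3 - <<'E'
from h import *
import pickle
for n in("scene","top"):
    f=grab_frame(n); pickle.dump(f,open(n+".pkl","wb")); cv2.imwrite(f"pics/{n}0.png",f["img"][:,:,::-1]); print(n,f["vertical_fov"],f["D"],-np.array(f["R"]).T@f["t"],f["R"])
print(sense())
E
```

```text
scene 56.74713492015207 [-0.05308998  0.          0.          0.          0.        ] [1102.95302367 -121.6606827   942.10488505] [[-0.12043862  0.99271217 -0.00413426]
 [ 0.80543503  0.09528144 -0.5849751 ]
 [-0.58031798 -0.07378347 -0.81104071]]
top 53.48219644053022 [-0.04771287  0.          0.          0.          0.        ] [ 318.90152733 -225.06859762  949.89119211] [[ 9.55040119e-04 -9.99943929e-01 -1.05463864e-02]
 [-9.85131504e-01  8.71075489e-04 -1.71799769e-01]
 [ 1.71799323e-01  1.05536532e-02 -9.85075435e-01]]
{'clock': 0.1, 'qpos': array([-1.20539258e+00,  3.53604639e-01,  1.63409147e+00, -6.27487234e-06,
        1.15519622e+00, -2.40275091e-03]), 'qvel': array([-0.00199451, -0.00143465, -0.00349338, -0.00105459, -0.00055224,
        0.0001098 ]), 'joint_efforts': array([-1.12307216e-04, -6.06356978e+01, -3.42818892e+01,  9.14506700e-05,
        3.83118328e-03,  1.07836368e-05]), 'eef_pos': array([ 224.57164104, -582.79275696,  238.60709897]), 'tcp_rot': array([-3.14029297e+00,  2.61461773e-06,  3.67809035e-01]), 'contact_force': array([-0.31438121, -0.31592978, -0.09123872]), 'wrist_torque': array([-0.01599705, -0.02519798, -0.03396271]), 'grasp_force': 0.0, 'opening': 0.997712504453156}
```

View pics/top0.png

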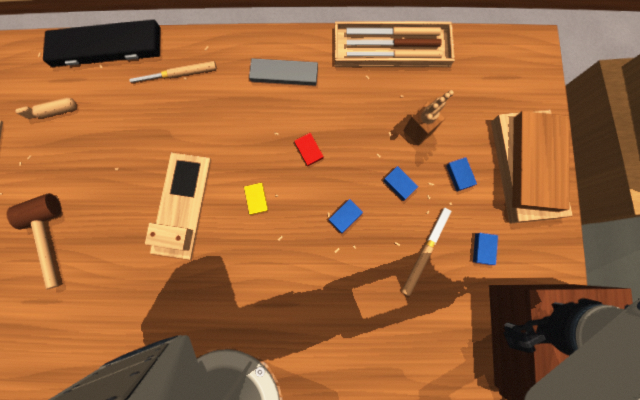

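View pics/scene0.png

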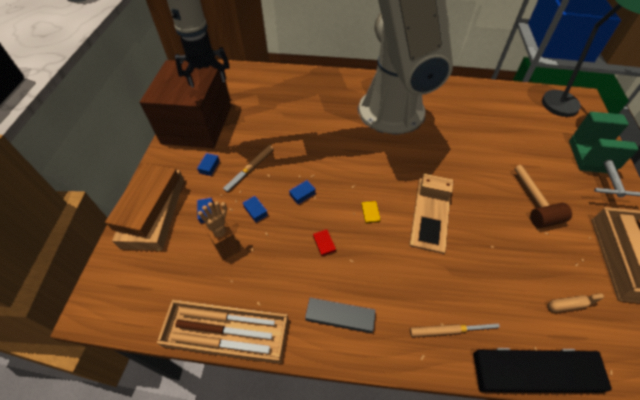

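The top view shows the target blue at (345,216), red at (309,149), yellow at (256,198), and the rest with its pad at (185,179) and block at (170,237). Blue and red are needed (28+18=46). I'll fit box silhouettes next, using both views.

```bash
cat >> h.py <<'E'
from scipy.optimize import minimize
def box(p,L,W,z0,z1):
    c,s=np.cos(p[2]),np.sin(p[2])
    return np.array([[p[0]+c*a*L/2-s*b*W/2,p[1]+s*a*L/2+c*b*W/2,z] for z in(z0,z1) for a,b in((-1,-1),(1,-1),(1,1),(-1,1))])
def mask(f,col):
    h=cv2.cvtColor(f["img"],cv2.COLOR_RGB2HSV).astype(int); H,S,V=h[...,0],h[...,1],h[...,2]
    return {"blue":(H>100)&(H<130)&(S>140)&(V>35),"red":((H<4)|(H>174))&(S>190)&(V>60),"yellow":(H>22)&(H<32)&(S>170)&(V>100),"dark":(V<45)}[col].astype(np.uint8)
def blob(f,col,X):
    n,l,st,c=cv2.connectedComponentsWithStats(mask(f,col)); u=proj(f,[X])[0]
    i=min((i for i in range(1,n) if st[i,4]>60),key=lambda i:np.hypot(*(c[i]-u)))
    return (l==i).astype(np.uint8),c[i],st[i,4]
def fit(frames,col,X,L,W,z0,z1):
    B=[]
    for f in frames:
        m,c,a=blob(f,col,X); print(col,c.round(1),a); ys,xs=np.nonzero(m); o=(xs.min()-12,ys.min()-12); s=8
        B.append((f,np.array(o),cv2.resize(m[o[1]:ys.max()+13,o[0]:xs.max()+13],None,fx=s,fy=s,interpolation=cv2.INTER_LINEAR)))
    def cost(q):
        p=(q[0],q[1],q[2]/30); e=0
        for f,o,m in B:
            u=((proj(f,box(p,L,W,z0,z1))-o+.5)*8-.5)
            k=np.zeros_like(m); cv2.fillConvexPoly(k,np.round(cv2.convexHull(u.astype(np.float32))*16).astype(np.int32),1,shift=4)
            e+=(k!=m).sum()/m.sum()
        return e
    best=min((minimize(cost,(X[0],X[1],y*30),method="Nelder-Mead",options=dict(initial_simplex=[(X[0]+a,X[1]+b,y*30+c) for a,b,c in((0,0,0),(12,0,0),(0,12,0),(0,0,9))],xatol=.05,fatol=1e-4)) for y in np.arange(-1.5,1.6,.5)),key=lambda r:r.fun)
    return best.x*[1,1,1/30],best.fun
E
python3 - <<'E'
from h import *
import pickle
s,t=[pickle.load(open(n+".pkl","rb")) for n in("scene","top")]
for col,px,L,W,z0,z1 in(("blue",(345,216),70,45,0,28),("red",(309,149),70,45,0,18),("yellow",(256,198),70,45,0,12),("dark",(185,179),86,60,12,14)):
    X=unproj(t,[px],z1)[0]
    for fr in((t,s),(t,),(s,)): print(fit(fr,col,X,L,W,z0,z1))
o=[]
for f,c in((t,(120,140,120,130)),(s,(390,160,90,100))):
    x,y,w,h=c;o.append(cv2.resize(f["img"][y:y+h,x:x+w,::-1],(390,430),interpolation=cv2.INTER_CUBIC))
cv2.imwrite("pics/c.png",np.hstack(o))
E
```

```text
blue [345.2 215.8] 563
blue [302.  191.6] 300
(array([ 430.06575185, -275.52549321,    2.35759245]), np.float64(0.4621667317413328))
blue [345.2 215.8] 563
(array([ 431.03643355, -276.22442277,    2.37043042]), np.float64(0.08262676174967713))
blue [302.  191.6] 300
(array([ 427.23972122, -274.11236104,   -1.02526212]), np.float64(0.3626321353065539))
red [308.4 148.9] 510
red [324.  242.2] 326
(array([ 5.95976832e+02, -1.87313927e+02,  4.75510580e-01]), np.float64(0.41889794139162684))
red [308.4 148.9] 510
(array([ 5.97256044e+02, -1.86918279e+02,  4.84820232e-01]), np.float64(0.1186230037904679))
red [324.  242.2] 326
(array([ 5.92723660e+02, -1.86594419e+02,  3.78322551e-01]), np.float64(0.28018923136948887))
yellow [255.3 198.1] 521Traceback (most recent call last):
  File "<stdin>", line 6, in <module>
  File "h.py", line 26, in fit
    m,c,a=blob(f,col,X); print(col,c.round(1),a); ys,xs=np.nonzero(m); o=(xs.min()-12,ys.min()-12); s=8
          ~~~~^^^^^^^^^
  File "h.py", line 21, in blob
    i=min((i for i in range(1,n) if st[i,4]>60),key=lambda i:np.hypot(*(c[i]-u)))
ValueError: min() iterable argument is empty
```

Run:
```python
from h import *
import pickle
s,t=[pickle.load(open(n+".pkl","rb")) for n in("scene","top")]
for col,px,L,W,z0,z1 in(("yellow",(256,198),70,45,0,12),("dark",(185,179),86,60,13.5,14)):
    X=unproj(t,[px],z1)[0]
    print(fit((t,),col,X,L,W,z0,z1))
print(fit((s,),"dark",X,86,60,13.5,14))
o=[]
for f,c in((t,(120,140,120,130)),(s,(390,160,90,100))):
    x,y,w,h=c;o.append(cv2.resize(f["img"][y:y+h,x:x+w,::-1],(390,430),interpolation=cv2.INTER_CUBIC))
cv2.imwrite("pics/c.png",np.hstack(o))
```

```text
yellow [255.3 198.1] 521
(array([ 4.75494138e+02, -5.93240929e+01,  2.51728745e-01]), np.float64(0.11205061135105542))
dark [184.8 178.4] 674
(array([ 5.25099630e+02,  1.14441057e+02, -1.80990645e-01]), np.float64(0.27219615204129516))
dark [429.5 230.3] 402
(array([ 5.18060906e+02,  1.13976889e+02, -1.70612785e-01]), np.float64(0.33112373737373735))
```

View pics/c.png

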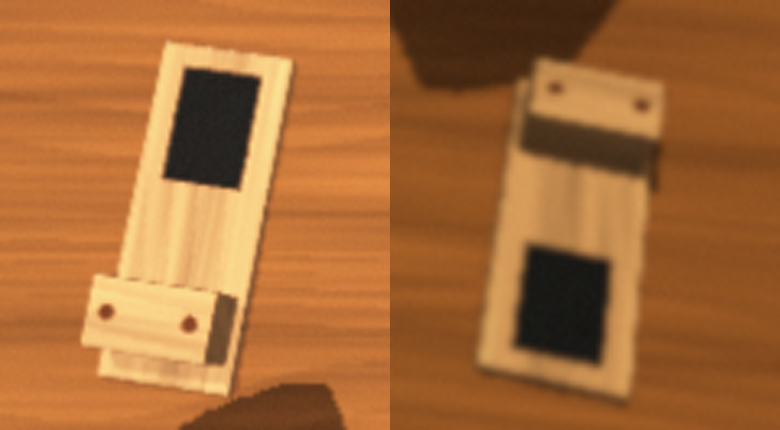

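The crop shows the pad corners at (185,68),(260,76),(240,189),(164,181) in the top half, and (527,245),(610,261),(600,363),(515,348) in the scene half. I'll solve the pose from the corners.

Run:
```python
from h import *
import pickle
from scipy.optimize import least_squares as LS
s,t=[pickle.load(open(n+".pkl","rb")) for n in("scene","top")]
def m(u,x,y,w,h): u=np.array(u,float); return (u+.5)/[390/w,430/h]-.5+[x,y]
# order: rest frame far end -x; x points to block
T=m([(185,68),(260,76),(240,189),(164,181)],120,140,120,130)
S=m(np.array([(600,363),(515,348),(527,245),(610,261)])-[390,0],390,160,90,100)
Bt=m([(165,42),(294,60),(230,396),(98,375)],120,140,120,130)
P=np.array([(-43,-1),(-43,1),(43,1),(43,-1)])*[1,30]
def W(p,Q,z):
    c,n=np.cos(p[2]),np.sin(p[2]); return np.c_[Q@np.array([[c,n],[-n,c]])+p[:2],np.full(len(Q),z)]
print(unproj(t,T,14).round(1).tolist()); print(unproj(s,S,14).round(1).tolist()); print(unproj(t,Bt,12).round(1).tolist())
for sg in(1,-1):
  Q=P*[1,-sg]
  for nm,fr in(("t",[(t,T)]),("s",[(s,S)]),("both",[(t,T),(s,S)])):
    r=LS(lambda p:np.concatenate([(proj(f,W(p,Q,14))-u).ravel() for f,u in fr]),(520,114,2.95),x_scale=(10,10,.1)); print(sg,nm,r.x,np.sqrt((r.fun**2).mean()))
```

```text
[[568.2, 136.5, 14.0], [561.8, 78.7, 14.0], [477.1, 89.2, 14.0], [483.0, 146.9, 14.0]]
[[566.1, 137.5, 14.0], [561.1, 82.1, 14.0], [478.2, 92.5, 14.0], [484.8, 148.9, 14.0]]
[[588.9, 154.1, 12.0], [574.5, 54.1, 12.0], [327.9, 89.2, 12.0], [342.2, 187.8, 12.0]]
1 t [522.87781737 113.09408622   2.89074853] 16.73885525014989
1 s [521.08107733 115.10941507   3.19933198] 14.390899487195249
1 both [522.36727052 113.91781863   2.9947828 ] 15.65291620699752
-1 t [522.54482159 112.84226422   3.02443923] 0.2922958777573009
-1 s [522.38100976 115.23927801   3.01607872] 0.6267845608154665
-1 both [522.61333485 113.84427392   3.02154011] 0.5831206780260912
```

Top-camera poses: blue at (431,-276, yaw 2.37, which is -0.77 for the grip), red at (597.3,-186.9, 0.485), pad at about (522.5,113) with the board axis at about -0.135. Moving to the blue now.

{"fn": "step_arm", "kwargs": {
  "motion": [
    {"claw": 80,"delta_pos": [25,-17.7,0],"turn": 0},
    {"claw": 80,"delta_pos": [25,-17.7,0],"turn": 0},
    {"claw": 80,"delta_pos": [25,-17.7,0],"turn": 0},
    {"claw": 80,"delta_pos": [25,-17.7,0],"turn": 0},
    {"claw": 80,"delta_pos": [25,-17.7,0],"turn": 0},
    {"claw": 80,"delta_pos": [25,-17.7,0],"turn": 0},
    {"claw": 80,"delta_pos": [25,-17.7,0],"turn": 0},
    {"claw": 80,"delta_pos": [25,-17.7,0],"turn": 0}
  ],
  "force": 40
}}

```text
clock: 0.77
eef_pos: [360.8, -377.7, 239.0]
tcp_rot: [-3.141, 0.0, 0.368]
contact_force: [0.6, 0.3, -0.1]
opening: 0.94
grasp_force: 0.0
```

{"fn": "step_arm", "kwargs": {
  "motion": [
    {"claw": 75,"delta_pos": [25,-17.7,0],"turn": 0},
    {"claw": 75,"delta_pos": [25,-17.7,0],"turn": 0},
    {"claw": 75,"delta_pos": [25,-17.7,0],"turn": 0},
    {"claw": 75,"delta_pos": [25,-17.7,0],"turn": 0},
    {"claw": 75,"delta_pos": [0,0,15],"turn": 0.12},
    {"claw": 75,"delta_pos": [0,0,15],"turn": 0.12},
    {"claw": 75,"delta_pos": [0,0,15],"turn": 0.12},
    {"claw": 75,"delta_pos": [0,0,15],"turn": 0.12}
  ]
}}

```text
clock: 1.43
eef_pos: [428.3, -276.7, 178.5]
tcp_rot: [-3.142, 0.0, -0.117]
contact_force: [-0.7, 0.2, -0.0]
opening: 0.879
grasp_force: 0.0
```

{"fn": "step_arm", "kwargs": {
  "motion": [
    {"claw": 75,"delta_pos": [0,0,15],"turn": 0.12},
    {"claw": 75,"delta_pos": [0,0,15],"turn": 0.12},
    {"claw": 75,"delta_pos": [0,0,15],"turn": 0.12},
    {"claw": 75,"delta_pos": [0,0,15],"turn": 0.12},
    {"claw": 75,"delta_pos": [0,0,15],"turn": 0.12},
    {"claw": 75,"delta_pos": [0,0,0],"turn": 0.06},
    {"claw": 75,"delta_pos": [0,0,0],"turn": 0},
    {"claw": 75,"delta_pos": [0,0,0],"turn": 0}
  ]
}}

```text
clock: 2.1
eef_pos: [428.2, -277.1, 104.1]
tcp_rot: [3.141, 0.0, -0.77]
contact_force: [0.3, -0.5, -0.3]
opening: 0.882
grasp_force: 0.0
```

```bash
cat >> h.py <<'E'
def go(x,y,z,yaw):
    s=sense(); p=s["eef_pos"]; w=s["tcp_rot"][2]; d=np.array([x,y,z])-p; c,n=np.cos(w),np.sin(w)
    print("t",round(s["clock"],2),"pos",p.round(1),"yaw",round(w,3),"rp",s["tcp_rot"][:2].round(3),"| tool d",(c*d[0]+n*d[1]).round(1),(n*d[0]-c*d[1]).round(1),-d[2].round(1),"turn",round(w-yaw,3),"F",s["contact_force"].round(1),"grip",s["grasp_force"],s["opening"])
E
python3 -c "
from h import *
go(431,-276.2,10,-.771)
f=grab_frame('top'); cv2.imwrite('pics/t1.png',cv2.resize(f['img'][120:320,250:500,::-1],(750,600),interpolation=cv2.INTER_CUBIC))"
```

```text
t 2.1 pos [ 428.2 -277.1  104.1] yaw -0.77 rp [3.141 0.   ] | tool d 1.4 -2.6 94.1 turn 0.001 F [ 0.3 -0.5 -0.3] grip 0.0 0.8820431530922151
```

View pics/t1.png

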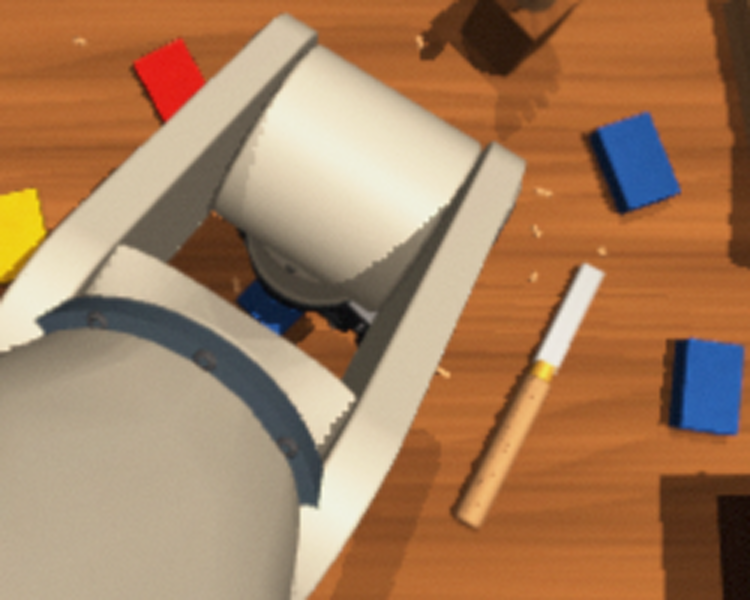

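The arm hides most of the target; one blue corner shows at crop (265,300), where expected. Descending and gripping.

{"fn": "step_arm", "kwargs": {
  "motion": [
    {"claw": 75,"delta_pos": [1.4,-2.6,25],"turn": 0},
    {"claw": 75,"delta_pos": [0,0,25],"turn": 0},
    {"claw": 75,"delta_pos": [0,0,20],"turn": 0},
    {"claw": 75,"delta_pos": [0,0,12],"turn": 0},
    {"claw": 75,"delta_pos": [0,0,8],"turn": 0},
    {"claw": 75,"delta_pos": [0,0,4],"turn": 0},
    {"claw": 75,"delta_pos": [0,0,0],"turn": 0},
    {"claw": 75,"delta_pos": [0,0,0],"turn": 0}
  ]
}}

```text
clock: 2.82
eef_pos: [431.5, -276.5, 10.9]
tcp_rot: [-3.141, -0.001, -0.772]
contact_force: [0.5, -0.4, -0.2]
opening: 0.881
grasp_force: 0.0
```

{"fn": "step_arm", "kwargs": {
  "motion": [
    {"claw": 55,"delta_pos": [0,0,0],"turn": 0},
    {"claw": 50,"delta_pos": [0,0,0],"turn": 0},
    {"claw": 40,"delta_pos": [0,0,0],"turn": 0},
    {"claw": 40,"delta_pos": [0,0,0],"turn": 0},
    {"claw": 40,"delta_pos": [0,0,0],"turn": 0},
    {"claw": 40,"delta_pos": [0,0,0],"turn": 0},
    {"claw": 40,"delta_pos": [0,0,0],"turn": 0},
    {"claw": 40,"delta_pos": [0,0,0],"turn": 0}
  ]
}}

```text
clock: 3.48
eef_pos: [431.6, -276.6, 11.2]
tcp_rot: [-3.141, -0.001, -0.772]
contact_force: [0.1, 0.7, 6.3]
opening: 0.519
grasp_force: 40.6
```

{"fn": "step_arm", "kwargs": {
  "motion": [
    {"claw": 35,"delta_pos": [0,0,0],"turn": 0},
    {"claw": 35,"delta_pos": [0,0,0],"turn": 0}
  ]
}}

```text
clock: 3.65
eef_pos: [431.7, -276.6, 11.2]
tcp_rot: [-3.141, -0.001, -0.772]
contact_force: [-1.3, 0.5, 5.6]
opening: 0.521
grasp_force: 40.6
```

{"fn": "step_arm", "kwargs": {
  "motion": [
    {"claw": 35,"delta_pos": [0,0,-10],"turn": 0},
    {"claw": 35,"delta_pos": [0,0,-25],"turn": 0},
    {"claw": 35,"delta_pos": [0,0,-30],"turn": 0},
    {"claw": 35,"delta_pos": [0,0,-25],"turn": 0},
    {"claw": 35,"delta_pos": [-17.2,-28.5,0],"turn": 0},
    {"claw": 35,"delta_pos": [-17.2,-28.5,0],"turn": 0},
    {"claw": 35,"delta_pos": [-17.2,-28.5,0],"turn": 0},
    {"claw": 35,"delta_pos": [-17.2,-28.5,0],"turn": 0}
  ]
}}

```text
clock: 4.32
eef_pos: [461.6, -145.5, 101.4]
tcp_rot: [-3.141, -0.001, -0.773]
contact_force: [1.2, -0.0, -0.9]
opening: 0.515
grasp_force: 41.2
```

{"fn": "step_arm", "kwargs": {
  "motion": [
    {"claw": 35,"delta_pos": [-17.2,-28.5,0],"turn": 0},
    {"claw": 35,"delta_pos": [-17.2,-28.5,0],"turn": 0},
    {"claw": 35,"delta_pos": [-17.2,-28.5,0],"turn": 0},
    {"claw": 35,"delta_pos": [-17.2,-28.5,0],"turn": 0},
    {"claw": 35,"delta_pos": [-17.2,-28.5,0],"turn": 0},
    {"claw": 35,"delta_pos": [-17.2,-28.5,0],"turn": 0},
    {"claw": 35,"delta_pos": [-17.2,-28.5,0],"turn": 0},
    {"claw": 35,"delta_pos": [-17.2,-28.5,0],"turn": 0}
  ]
}}

```text
clock: 4.98
eef_pos: [522.0, 114.5, 101.2]
tcp_rot: [-3.141, -0.0, -0.772]
contact_force: [1.5, -0.6, -0.9]
opening: 0.518
grasp_force: 41.2
```

{"fn": "step_arm", "kwargs": {
  "motion": [
    {"claw": 35,"delta_pos": [0,0,0],"turn": -0.12},
    {"claw": 35,"delta_pos": [0,0,0],"turn": -0.12},
    {"claw": 35,"delta_pos": [0,0,0],"turn": -0.12},
    {"claw": 35,"delta_pos": [0,0,0],"turn": -0.12},
    {"claw": 35,"delta_pos": [0,0,0],"turn": -0.12},
    {"claw": 35,"delta_pos": [0,0,0],"turn": -0.035},
    {"claw": 35,"delta_pos": [0,0,0],"turn": 0},
    {"claw": 35,"delta_pos": [0,0,0],"turn": 0}
  ]
}}

```text
clock: 5.65
eef_pos: [521.9, 112.8, 100.9]
tcp_rot: [-3.141, -0.0, -0.139]
contact_force: [-0.0, 0.3, -1.3]
opening: 0.519
grasp_force: 41.4
```

```bash
python3 -c "
from h import *
go(522.5,113,26,-.137)
f=grab_frame('scene'); cv2.imwrite('pics/s1.png',cv2.resize(f['img'][130:280,350:520,::-1],(680,600),interpolation=cv2.INTER_CUBIC))"
```

```text
t 5.65 pos [521.9 112.8 100.9] yaw -0.139 rp [-3.141 -0.   ] | tool d 0.6 -0.3 74.9 turn -0.002 F [-0.   0.3 -1.3] grip 41.37077271938324 0.5186668484369836
```

View pics/s1.png

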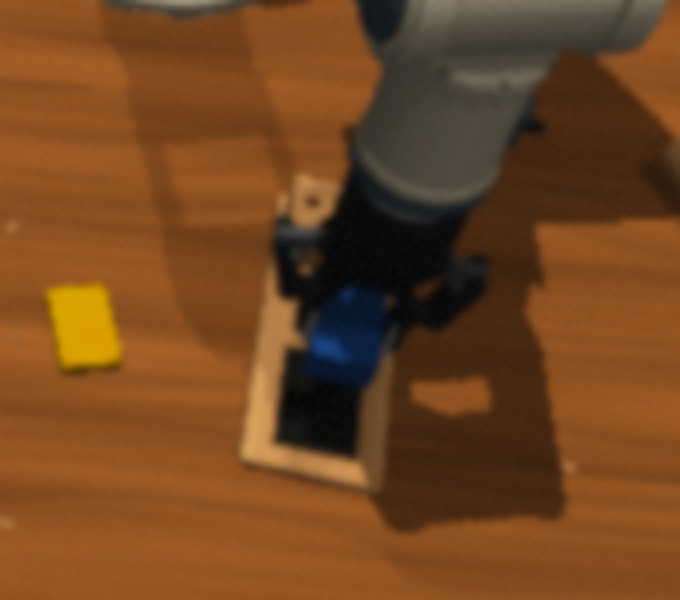

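The blue is held square above the pad (crop 345,335). Lowering.

{"fn": "step_arm", "kwargs": {
  "motion": [
    {"claw": 35,"delta_pos": [0.6,0,25],"turn": 0},
    {"claw": 35,"delta_pos": [0,0,25],"turn": 0},
    {"claw": 35,"delta_pos": [0,0,14],"turn": 0},
    {"claw": 35,"delta_pos": [0,0,7],"turn": 0},
    {"claw": 35,"delta_pos": [0,0,3.5],"turn": 0},
    {"claw": 35,"delta_pos": [0,0,0],"turn": 0},
    {"claw": 35,"delta_pos": [0,0,0],"turn": 0}
  ]
}}

```text
clock: 6.28
eef_pos: [523.0, 112.8, 26.4]
tcp_rot: [-3.141, -0.001, -0.138]
contact_force: [0.3, -0.7, -0.8]
opening: 0.522
grasp_force: 40.9
```

{"fn": "step_arm", "kwargs": {
  "motion": [
    {"claw": 35,"delta_pos": [0,0,0.7],"turn": 0},
    {"claw": 35,"delta_pos": [0,0,0],"turn": 0}
  ]
}}

```text
clock: 6.45
eef_pos: [523.0, 112.8, 25.7]
tcp_rot: [-3.141, -0.001, -0.137]
contact_force: [-0.3, -0.2, -0.6]
opening: 0.518
grasp_force: 40.9
```

{"fn": "step_arm", "kwargs": {
  "motion": [
    {"claw": 35,"delta_pos": [0,0,0.7],"turn": 0},
    {"claw": 35,"delta_pos": [0,0,0],"turn": 0}
  ]
}}

```text
clock: 6.62
eef_pos: [522.9, 112.8, 25.1]
tcp_rot: [-3.141, -0.001, -0.137]
contact_force: [-1.7, -0.4, 7.0]
opening: 0.518
grasp_force: 41.6
```

{"fn": "step_arm", "kwargs": {
  "motion": [
    {"claw": 50,"delta_pos": [0,0,0],"turn": 0},
    {"claw": 65,"delta_pos": [0,0,0],"turn": 0},
    {"claw": 75,"delta_pos": [0,0,0],"turn": 0},
    {"claw": 75,"delta_pos": [0,0,0],"turn": 0},
    {"claw": 75,"delta_pos": [0,0,0],"turn": 0},
    {"claw": 75,"delta_pos": [0,0,0],"turn": 0}
  ]
}}

```text
clock: 7.12
eef_pos: [522.4, 112.7, 24.3]
tcp_rot: [3.142, 0.0, -0.137]
contact_force: [-0.2, 0.1, 0.7]
opening: 0.878
grasp_force: 0.0
```

{"fn": "step_arm", "kwargs": {
  "motion": [
    {"claw": 75,"delta_pos": [0,0,-15],"turn": 0},
    {"claw": 75,"delta_pos": [0,0,-25],"turn": 0},
    {"claw": 75,"delta_pos": [0,0,-30],"turn": 0},
    {"claw": 75,"delta_pos": [0,0,-30],"turn": 0},
    {"claw": 75,"delta_pos": [0,0,0],"turn": -0.12},
    {"claw": 75,"delta_pos": [0,0,0],"turn": -0.12},
    {"claw": 75,"delta_pos": [0,0,0],"turn": -0.12},
    {"claw": 75,"delta_pos": [0,0,0],"turn": -0.12}
  ]
}}

```text
clock: 7.78
eef_pos: [522.5, 112.7, 124.7]
tcp_rot: [3.142, -0.0, 0.349]
contact_force: [0.3, -0.6, -0.4]
opening: 0.878
grasp_force: 0.0
```

{"fn": "step_arm", "kwargs": {
  "motion": [
    {"claw": 75,"delta_pos": [0,0,0],"turn": -0.12},
    {"claw": 75,"delta_pos": [0,0,0],"turn": -0.02},
    {"claw": 75,"delta_pos": [0,0,0],"turn": 0}
  ]
}}

```text
clock: 8.03
eef_pos: [522.4, 112.7, 124.3]
tcp_rot: [3.142, 0.0, 0.481]
contact_force: [0.5, -0.7, -0.5]
opening: 0.877
grasp_force: 0.0
```

```bash
python3 -c "
from h import *
go(597.3,-186.9,90,.485)"
```

```text
t 8.03 pos [522.4 112.7 124.3] yaw 0.481 rp [3.142 0.   ] | tool d -72.2 300.2 34.3 turn -0.004 F [ 0.5 -0.7 -0.5] grip 0.0 0.8774671378016774
```

Now go to the red, stopping above it to look at both from the top.

{"fn": "step_arm", "kwargs": {
  "motion": [
    {"claw": 75,"delta_pos": [-9,37.5,0],"turn": 0},
    {"claw": 75,"delta_pos": [-9,37.5,0],"turn": 0},
    {"claw": 75,"delta_pos": [-9,37.5,0],"turn": 0},
    {"claw": 75,"delta_pos": [-9,37.5,0],"turn": 0},
    {"claw": 75,"delta_pos": [-9,37.5,0],"turn": 0},
    {"claw": 75,"delta_pos": [-9,37.5,10],"turn": 0},
    {"claw": 75,"delta_pos": [-9,37.5,10],"turn": 0},
    {"claw": 75,"delta_pos": [-9,37.5,10],"turn": 0}
  ]
}}

```text
clock: 8.7
eef_pos: [598.2, -188.5, 94.1]
tcp_rot: [3.141, -0.0, 0.478]
contact_force: [0.6, -0.0, 0.2]
opening: 0.879
grasp_force: 0.0
```

{"fn": "step_arm", "kwargs": {
  "motion": [
    {"claw": 75,"delta_pos": [0,0,0],"turn": 0},
    {"claw": 75,"delta_pos": [0,0,0],"turn": 0}
  ]
}}

```text
clock: 8.87
eef_pos: [597.6, -188.3, 93.4]
tcp_rot: [-3.141, 0.001, 0.476]
contact_force: [0.1, 0.3, 0.1]
opening: 0.881
grasp_force: 0.0
```

```bash
python3 -c "
from h import *
go(597.3,-186.9,10.5,.485)
import pickle
f=grab_frame('top'); pickle.dump(f,open('top2.pkl','wb'))
print(fit((f,),'blue',(522.5,113,42),70,45,14,42))
g=grab_frame('scene'); pickle.dump(g,open('scene2.pkl','wb'))
a=cv2.resize(f['img'][140:270,120:240,::-1],(390,430),interpolation=cv2.INTER_CUBIC)
b=cv2.resize(g['img'][180:280,280:370,::-1],(390,430),interpolation=cv2.INTER_CUBIC)
cv2.imwrite('pics/c2.png',np.hstack([a,b]))"
```

```text
t 8.87 pos [ 597.6 -188.3   93.4] yaw 0.476 rp [-3.141e+00  1.000e-03] | tool d 0.4 -1.4 82.9 turn -0.009 F [0.1 0.3 0.1] grip 0.0 0.8810087442075367
blue [400. 183.] 555
(array([522.5, 113. ,  -1.5]), np.float64(1.0))
```

View pics/c2.png

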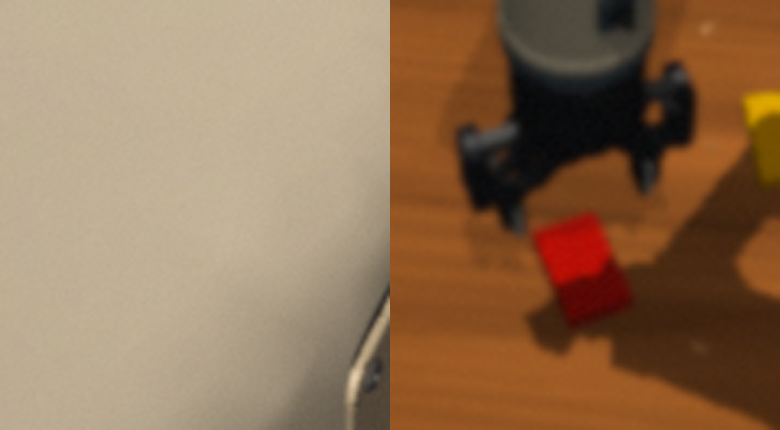

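The top view is blocked by the arm here; the scene view shows the fingers lined up over the red (crop 583,268). Gripping the red.

{"fn": "step_arm", "kwargs": {
  "motion": [
    {"claw": 75,"delta_pos": [0.4,-1.4,25],"turn": -0.009},
    {"claw": 75,"delta_pos": [0,0,25],"turn": 0},
    {"claw": 75,"delta_pos": [0,0,17],"turn": 0},
    {"claw": 75,"delta_pos": [0,0,10],"turn": 0},
    {"claw": 75,"delta_pos": [0,0,4],"turn": 0},
    {"claw": 75,"delta_pos": [0,0,1],"turn": 0},
    {"claw": 75,"delta_pos": [0,0,0],"turn": 0}
  ]
}}

```text
clock: 9.55
eef_pos: [598.2, -184.6, 13.1]
tcp_rot: [3.141, -0.001, 0.492]
contact_force: [-0.1, -0.2, -0.0]
opening: 0.879
grasp_force: 0.0
```

{"fn": "step_arm", "kwargs": {
  "motion": [
    {"claw": 55,"delta_pos": [0,0,0],"turn": 0},
    {"claw": 50,"delta_pos": [0,0,0],"turn": 0},
    {"claw": 40,"delta_pos": [0,0,0],"turn": 0},
    {"claw": 35,"delta_pos": [0,0,0],"turn": 0},
    {"claw": 35,"delta_pos": [0,0,0],"turn": 0},
    {"claw": 35,"delta_pos": [0,0,0],"turn": 0},
    {"claw": 35,"delta_pos": [0,0,0],"turn": 0},
    {"claw": 35,"delta_pos": [0,0,0],"turn": 0}
  ]
}}

```text
clock: 10.22
eef_pos: [598.4, -185.2, 13.6]
tcp_rot: [3.141, -0.001, 0.492]
contact_force: [-0.2, 1.1, 6.8]
opening: 0.515
grasp_force: 40.8
```

{"fn": "step_arm", "kwargs": {
  "motion": [
    {"claw": 35,"delta_pos": [0,0,-5],"turn": 0},
    {"claw": 35,"delta_pos": [0,0,-15],"turn": 0},
    {"claw": 35,"delta_pos": [0,0,-30],"turn": 0},
    {"claw": 35,"delta_pos": [0,0,-30],"turn": 0},
    {"claw": 35,"delta_pos": [0,0,-30],"turn": 0},
    {"claw": 35,"delta_pos": [0,0,-10],"turn": 0},
    {"claw": 35,"delta_pos": [0,0,0],"turn": 0}
  ]
}}

```text
clock: 10.8
eef_pos: [599.6, -185.7, 135.9]
tcp_rot: [3.137, -0.004, 0.492]
contact_force: [-0.1, 0.1, -0.0]
opening: 0.512
grasp_force: 41.1
```

```bash
python3 -c "
from h import *
import pickle
go(597.3,-186.9,90,.485)
g=pickle.load(open('scene2.pkl','rb'))
h=cv2.cvtColor(g['img'],cv2.COLOR_RGB2HSV)[190:260:5,400:460:5]
print(fit((g,),'blue',(522.5,113,42),70,45,14,42))
"
```

```text
t 10.8 pos [ 599.6 -185.7  135.9] yaw 0.492 rp [ 3.137 -0.004] | tool d -2.6 -0.0 45.9 turn 0.007 F [-0.1  0.1 -0. ] grip 41.14610016345978 0.5123267905042626
blue [429.8 227.3] 385
(array([ 5.19014906e+02,  1.13458226e+02, -1.87938634e-01]), np.float64(0.171875))
```

Red held. Swinging aside briefly to clear the top view of the placed blue.

{"fn": "step_arm", "kwargs": {
  "motion": [
    {"claw": 35,"delta_pos": [-36,15.7,0],"turn": 0},
    {"claw": 35,"delta_pos": [-36,15.7,0],"turn": 0},
    {"claw": 35,"delta_pos": [-36,15.7,0],"turn": 0},
    {"claw": 35,"delta_pos": [-36,15.7,0],"turn": 0},
    {"claw": 35,"delta_pos": [-36,15.7,0],"turn": 0},
    {"claw": 35,"delta_pos": [-36,15.7,0],"turn": 0},
    {"claw": 35,"delta_pos": [-36,15.7,0],"turn": 0},
    {"claw": 35,"delta_pos": [-36,15.7,0],"turn": 0}
  ]
}}

```text
clock: 11.47
eef_pos: [400.9, -432.3, 130.7]
tcp_rot: [-3.139, 0.001, 0.492]
contact_force: [0.5, -0.2, -0.4]
opening: 0.513
grasp_force: 41.1
```

```bash
python3 -c "
from h import *
import pickle
go(524.3,112.8,90,-.137)
f=grab_frame('top'); pickle.dump(f,open('top3.pkl','wb'))
print(fit((f,),'blue',(522.5,113,42),70,45,14,42))
cv2.imwrite('pics/t3.png',cv2.resize(f['img'][145:265,140:220,::-1],(400,600),interpolation=cv2.INTER_CUBIC))"
```

```text
t 11.47 pos [ 400.9 -432.3  130.7] yaw 0.492 rp [-3.139e+00  1.000e-03] | tool d 366.2 -422.2 40.7 turn 0.629 F [ 0.5 -0.2 -0.4] grip 41.1167174577713 0.5129442495707749
blue [183.8 177.7] 634
(array([ 5.20948413e+02,  1.10469420e+02, -1.61926384e-01]), np.float64(0.11528678304239401))
```

View pics/t3.png

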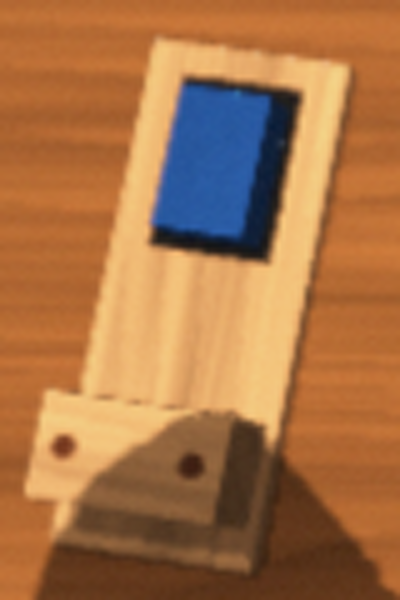

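Blue top corners at crop (184,84),(270,94),(240,237),(153,229); pad corners at (185,78),(302,93),(268,258),(149,243). Solving both.

Run:
```python
from h import *
import pickle
from scipy.optimize import least_squares as LS
t=pickle.load(open("top3.pkl","rb"))
m=lambda u:(np.array(u,float)+.5)/5-.5+[140,145]
for nm,u,L,W,z in(("blue",[(184,84),(270,94),(240,237),(153,229)],70,45,42),("pad",[(185,78),(302,93),(268,258),(149,243)],86,60,14)):
    Q=np.array([(1,1),(1,-1),(-1,-1),(-1,1)])*[L/2,W/2]
    def X(p):
        c,n=np.cos(p[2]),np.sin(p[2]); return np.c_[Q@np.array([[c,n],[-n,c]])+p[:2],np.full(4,z)]
    r=LS(lambda p:(proj(t,X(p))-m(u)).ravel(),(522,113,-.14),x_scale=(10,10,.1)); print(nm,r.x,np.sqrt((r.fun**2).mean()))
    print(unproj(t,m(u),z).round(1).tolist())
```

```text
blue [ 5.20479406e+02  1.10182250e+02 -1.36802794e-01] 0.48555379151464206
[[557.8, 125.9, 42.0], [552.7, 84.1, 42.0], [483.7, 94.4, 42.0], [487.6, 136.2, 42.0]]
pad [ 5.23307527e+02  1.13283490e+02 -1.40514870e-01] 0.45578268854060217
[[568.2, 136.5, 14.0], [560.4, 77.8, 14.0], [478.5, 90.0, 14.0], [485.9, 148.8, 14.0]]
```

Relative to the pad, blue sits about (-2.4,-2.9) mm off. I'll stack the red aligned on the blue, then grip the blue and shift the pile by that amount.

{"fn": "step_arm", "kwargs": {
  "motion": [
    {"claw": 35,"delta_pos": [24.2,-28.2,0],"turn": 0},
    {"claw": 35,"delta_pos": [24.2,-28.2,0],"turn": 0},
    {"claw": 35,"delta_pos": [24.2,-28.2,0],"turn": 0},
    {"claw": 35,"delta_pos": [24.2,-28.2,0],"turn": 0},
    {"claw": 35,"delta_pos": [24.2,-28.2,0],"turn": 0},
    {"claw": 35,"delta_pos": [24.2,-28.2,0],"turn": 0},
    {"claw": 35,"delta_pos": [24.2,-28.2,0],"turn": 0},
    {"claw": 35,"delta_pos": [24.2,-28.2,0],"turn": 0}
  ]
}}

```text
clock: 12.18
eef_pos: [466.3, -139.5, 131.1]
tcp_rot: [-3.14, 0.001, 0.491]
contact_force: [0.8, 0.4, -0.2]
opening: 0.518
grasp_force: 41.1
```

{"fn": "step_arm", "kwargs": {
  "motion": [
    {"claw": 35,"delta_pos": [24.2,-28.2,0],"turn": 0},
    {"claw": 35,"delta_pos": [24.2,-28.2,0],"turn": 0},
    {"claw": 35,"delta_pos": [24.2,-28.2,0],"turn": 0},
    {"claw": 35,"delta_pos": [24.2,-28.2,0],"turn": 0},
    {"claw": 35,"delta_pos": [24.2,-28.2,0],"turn": 0},
    {"claw": 35,"delta_pos": [24.2,-28.2,0],"turn": 0},
    {"claw": 35,"delta_pos": [24.2,-28.2,0],"turn": 0},
    {"claw": 35,"delta_pos": [0,0,0],"turn": 0.12}
  ]
}}

```text
clock: 12.85
eef_pos: [524.1, 117.8, 131.3]
tcp_rot: [-3.14, -0.001, 0.376]
contact_force: [0.3, -0.2, 0.6]
opening: 0.515
grasp_force: 41.2
```

{"fn": "step_arm", "kwargs": {
  "motion": [
    {"claw": 35,"delta_pos": [0,0,0],"turn": 0.12},
    {"claw": 35,"delta_pos": [0,0,0],"turn": 0.12},
    {"claw": 35,"delta_pos": [0,0,0],"turn": 0.12},
    {"claw": 35,"delta_pos": [0,0,0],"turn": 0.12},
    {"claw": 35,"delta_pos": [0,0,0],"turn": 0.031},
    {"claw": 35,"delta_pos": [0,0,0],"turn": 0},
    {"claw": 35,"delta_pos": [0,0,0],"turn": 0}
  ]
}}

```text
clock: 13.43
eef_pos: [522.6, 112.4, 131.2]
tcp_rot: [3.141, 0.002, -0.138]
contact_force: [0.3, 0.0, -1.0]
opening: 0.511
grasp_force: 41.2
```

```bash
python3 -c "
from h import *
go(521.4,113,57,-.137)"
```

```text
t 13.43 pos [522.6 112.4 131.2] yaw -0.138 rp [3.141e+00 2.000e-03] | tool d -1.2 -0.4 74.2 turn -0.001 F [ 0.3  0.  -1. ] grip 41.19360029697418 0.511183174365672
```

{"fn": "step_arm", "kwargs": {
  "motion": [
    {"claw": 35,"delta_pos": [-1.2,-0.4,25],"turn": 0},
    {"claw": 35,"delta_pos": [0,0,25],"turn": 0},
    {"claw": 35,"delta_pos": [0,0,14],"turn": 0},
    {"claw": 35,"delta_pos": [0,0,7],"turn": 0},
    {"claw": 35,"delta_pos": [0,0,3],"turn": 0},
    {"claw": 35,"delta_pos": [0,0,0],"turn": 0},
    {"claw": 35,"delta_pos": [0,0,0],"turn": 0}
  ]
}}

```text
clock: 14.02
eef_pos: [522.7, 113.2, 58.9]
tcp_rot: [-3.141, -0.001, -0.139]
contact_force: [0.0, -0.3, -0.6]
opening: 0.511
grasp_force: 41.2
```

{"fn": "step_arm", "kwargs": {
  "motion": [
    {"claw": 35,"delta_pos": [0,0,0.7],"turn": 0},
    {"claw": 35,"delta_pos": [0,0,0],"turn": 0}
  ]
}}

```text
clock: 14.18
eef_pos: [522.8, 113.2, 58.5]
tcp_rot: [-3.141, -0.001, -0.139]
contact_force: [-0.7, -0.4, 0.1]
opening: 0.513
grasp_force: 41.2
```

{"fn": "step_arm", "kwargs": {
  "motion": [
    {"claw": 35,"delta_pos": [-1,0,1],"turn": 0},
    {"claw": 35,"delta_pos": [0,0,0],"turn": 0},
    {"claw": 35,"delta_pos": [0,0,0.7],"turn": 0},
    {"claw": 35,"delta_pos": [0,0,0],"turn": 0}
  ]
}}

```text
clock: 14.52
eef_pos: [521.2, 113.3, 56.0]
tcp_rot: [-3.142, -0.0, -0.139]
contact_force: [0.4, -0.5, -0.1]
opening: 0.513
grasp_force: 41.2
```

{"fn": "step_arm", "kwargs": {
  "motion": [
    {"claw": 35,"delta_pos": [0,0,0.6],"turn": 0},
    {"claw": 35,"delta_pos": [0,0,0],"turn": 0}
  ]
}}

```text
clock: 14.68
eef_pos: [521.3, 113.2, 55.6]
tcp_rot: [-3.142, -0.0, -0.139]
contact_force: [-0.7, 0.1, 3.3]
opening: 0.515
grasp_force: 41.6
```

{"fn": "step_arm", "kwargs": {
  "motion": [
    {"claw": 50,"delta_pos": [0,0,0],"turn": 0},
    {"claw": 65,"delta_pos": [0,0,0],"turn": 0},
    {"claw": 75,"delta_pos": [0,0,0],"turn": 0},
    {"claw": 75,"delta_pos": [0,0,0],"turn": 0},
    {"claw": 75,"delta_pos": [0,0,10],"turn": 0},
    {"claw": 75,"delta_pos": [0,0,12],"turn": 0},
    {"claw": 75,"delta_pos": [0,0,8],"turn": 0},
    {"claw": 75,"delta_pos": [0,0,0],"turn": 0}
  ]
}}

```text
clock: 15.35
eef_pos: [519.6, 112.9, 23.0]
tcp_rot: [3.14, 0.004, -0.139]
contact_force: [-0.2, 0.5, -0.5]
opening: 0.878
grasp_force: 0.0
```

{"fn": "step_arm", "kwargs": {
  "motion": [
    {"claw": 60,"delta_pos": [0,0,0],"turn": 0},
    {"claw": 50,"delta_pos": [0,0,0],"turn": 0},
    {"claw": 40,"delta_pos": [0,0,0],"turn": 0},
    {"claw": 35,"delta_pos": [0,0,0],"turn": 0},
    {"claw": 35,"delta_pos": [0,0,0],"turn": 0},
    {"claw": 35,"delta_pos": [0,0,0],"turn": 0},
    {"claw": 35,"delta_pos": [0,0,0],"turn": 0},
    {"claw": 35,"delta_pos": [0,0,0],"turn": 0}
  ]
}}

```text
clock: 16.02
eef_pos: [521.3, 113.2, 25.5]
tcp_rot: [-3.142, -0.0, -0.139]
contact_force: [-0.5, -0.2, -0.1]
opening: 0.523
grasp_force: 40.9
```

```bash
python3 -c "
from h import *
go(523.7,115.8,27,-.139)"
```

```text
t 16.02 pos [521.3 113.2  25.5] yaw -0.139 rp [-3.142 -0.   ] | tool d 2.1 -2.9 -1.5 turn -0.0 F [-0.5 -0.2 -0.1] grip 40.864504873752594 0.5226563300639564
```

Gripped. Lift 2 mm, shift, lower.

{"fn": "step_arm", "kwargs": {
  "motion": [
    {"claw": 35,"delta_pos": [0,0,-1],"turn": 0},
    {"claw": 35,"delta_pos": [0,0,-1],"turn": 0},
    {"claw": 35,"delta_pos": [0,0,0],"turn": 0},
    {"claw": 35,"delta_pos": [1,-1.5,0],"turn": 0},
    {"claw": 35,"delta_pos": [1.1,-1.4,0],"turn": 0},
    {"claw": 35,"delta_pos": [0,0,0],"turn": 0},
    {"claw": 35,"delta_pos": [0,0,0],"turn": 0},
    {"claw": 35,"delta_pos": [0,0,0],"turn": 0}
  ]
}}

```text
clock: 16.68
eef_pos: [523.7, 115.9, 27.3]
tcp_rot: [3.142, 0.0, -0.139]
contact_force: [-0.6, -0.1, -1.0]
opening: 0.518
grasp_force: 40.8
```

{"fn": "step_arm", "kwargs": {
  "motion": [
    {"claw": 35,"delta_pos": [0,0,1],"turn": 0},
    {"claw": 35,"delta_pos": [0,0,0],"turn": 0},
    {"claw": 35,"delta_pos": [0,0,0.7],"turn": 0},
    {"claw": 35,"delta_pos": [0,0,0],"turn": 0},
    {"claw": 35,"delta_pos": [0,0,0],"turn": 0}
  ]
}}

```text
clock: 17.1
eef_pos: [523.7, 115.8, 25.6]
tcp_rot: [3.142, 0.0, -0.139]
contact_force: [1.0, -0.3, -0.1]
opening: 0.521
grasp_force: 40.8
```

{"fn": "step_arm", "kwargs": {
  "motion": [
    {"claw": 35,"delta_pos": [0,0,0.4],"turn": 0},
    {"claw": 35,"delta_pos": [0,0,0],"turn": 0},
    {"claw": 50,"delta_pos": [0,0,0],"turn": 0},
    {"claw": 65,"delta_pos": [0,0,0],"turn": 0},
    {"claw": 78,"delta_pos": [0,0,0],"turn": 0},
    {"claw": 78,"delta_pos": [0,0,0],"turn": 0},
    {"claw": 78,"delta_pos": [0,0,0],"turn": 0},
    {"claw": 78,"delta_pos": [0,0,0],"turn": 0}
  ]
}}

```text
clock: 17.77
eef_pos: [523.7, 115.8, 25.3]
tcp_rot: [-3.142, -0.0, -0.139]
contact_force: [0.3, 0.0, 0.6]
opening: 0.911
grasp_force: 0.0
```

{"fn": "step_arm", "kwargs": {
  "motion": [
    {"claw": 78,"delta_pos": [0,0,-10],"turn": 0},
    {"claw": 78,"delta_pos": [0,0,-20],"turn": 0},
    {"claw": 78,"delta_pos": [0,0,-30],"turn": 0},
    {"claw": 78,"delta_pos": [0,0,-35],"turn": 0},
    {"claw": 78,"delta_pos": [0,0,-35],"turn": 0},
    {"claw": 78,"delta_pos": [0,30,0],"turn": 0},
    {"claw": 78,"delta_pos": [0,40,0],"turn": 0},
    {"claw": 78,"delta_pos": [0,40,0],"turn": 0}
  ]
}}

```text
clock: 18.43
eef_pos: [508.7, 6.3, 157.0]
tcp_rot: [-3.141, -0.003, -0.137]
contact_force: [0.9, -0.4, 0.0]
opening: 0.915
grasp_force: 0.0
```

{"fn": "step_arm", "kwargs": {
  "motion": [
    {"claw": 78,"delta_pos": [-8,40,0],"turn": 0},
    {"claw": 78,"delta_pos": [-8,40,0],"turn": 0},
    {"claw": 78,"delta_pos": [-8,40,0],"turn": 0},
    {"claw": 78,"delta_pos": [-8,40,0],"turn": 0},
    {"claw": 78,"delta_pos": [-8,40,0],"turn": 0},
    {"claw": 78,"delta_pos": [-8,40,0],"turn": 0},
    {"claw": 78,"delta_pos": [-8,40,0],"turn": 0},
    {"claw": 78,"delta_pos": [-8,40,0],"turn": 0}
  ]
}}

```text
clock: 19.1
eef_pos: [399.6, -303.0, 156.2]
tcp_rot: [3.141, -0.001, -0.139]
contact_force: [1.4, 0.6, 0.1]
opening: 0.917
grasp_force: 0.0
```

{"fn": "step_arm", "kwargs": {
  "motion": [
    {"claw": 78,"delta_pos": [-10,38,0],"turn": 0},
    {"claw": 78,"delta_pos": [-10,38,0],"turn": 0},
    {"claw": 78,"delta_pos": [-10,38,0],"turn": 0},
    {"claw": 78,"delta_pos": [0,0,0],"turn": 0}
  ]
}}

```text
clock: 19.43
eef_pos: [353.2, -415.8, 156.5]
tcp_rot: [3.138, -0.002, -0.143]
contact_force: [-0.0, 0.2, 0.6]
opening: 0.911
grasp_force: 0.0
```

```bash
python3 -c "
from h import *
import pickle
f=grab_frame('top'); pickle.dump(f,open('top4.pkl','wb'))
g=grab_frame('scene'); pickle.dump(g,open('scene4.pkl','wb'))
print(fit((f,),'red',(524,115,60),70,45,42,60))
a=cv2.resize(f['img'][145:265,140:220,::-1],(400,600),interpolation=cv2.INTER_CUBIC)
b=cv2.resize(g['img'][160:260,390:456,::-1],(396,600),interpolation=cv2.INTER_CUBIC)
cv2.imwrite('pics/c4.png',np.hstack([a,b]))"
```

```text
red [179.  175.3] 580
(array([ 5.21760016e+02,  1.13648356e+02, -1.89071796e-01]), np.float64(0.16884888161483907))
```

View pics/c4.png

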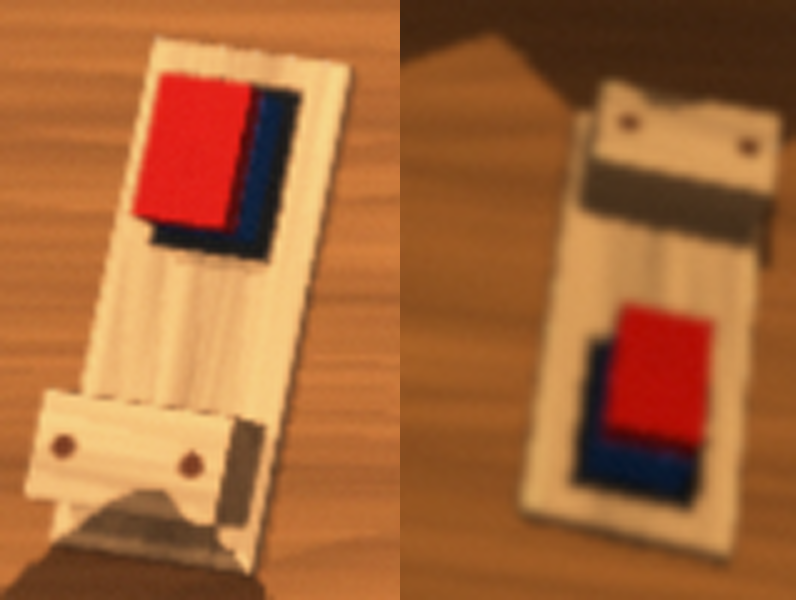

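The pile is on the pad: red top corners at crop (160,74),(253,84),(224,230),(134,217) in the top view, and (622,304),(714,320),(703,438),(606,428) in the scene view. Checking the centre against the pad, and projecting the ideal corners for comparison.

Run:
```python
from h import *
import pickle
from scipy.optimize import least_squares as LS
t=pickle.load(open("top4.pkl","rb")); s=pickle.load(open("scene4.pkl","rb"))
mt=lambda u:(np.array(u,float)+.5)/5-.5+[140,145]
ms=lambda u:(np.array(u,float)-[400,0]+.5)/6-.5+[390,160]
o=[(1,1),(1,-1),(-1,-1),(-1,1)]; os=[(-1,1),(-1,-1),(1,-1),(1,1)]
def solve(nm,f,u,Q,L,W,z):
    Q=np.array(Q)*[L/2,W/2]
    def X(p):
        c,n=np.cos(p[2]),np.sin(p[2]); return np.c_[Q@np.array([[c,n],[-n,c]])+p[:2],np.full(len(Q),z)]
    r=LS(lambda p:(proj(f,X(p))-u).ravel(),(522,113,-.14),x_scale=(10,10,.1)); print(nm,r.x.round(3),np.sqrt((r.fun**2).mean()).round(2))
solve("red top",t,mt([(160,74),(253,84),(224,230),(134,217)]),o,70,45,60)
solve("pad top",t,mt([(302,93),(268,258),(150,243)]),o[1:],86,60,14)
solve("red scene",s,ms([(606,428),(703,438),(714,320),(622,304)])[[1,0,3,2]],[(1,1),(1,-1),(-1,-1),(-1,1)],70,45,60)
solve("pad scene",s,ms([(692,507),(575,485),(590,338)]),[(1,1),(1,-1),(-1,-1)],86,60,14)
solve("block top",t,mt([(230,414),(46,390),(25,495),(216,525)]),[(1,-1),(1,1),(-1,1),(-1,-1)],50,90,60)
```

```text
red top [ 5.21151e+02  1.12780e+02 -1.25000e-01] 0.27
pad top [ 5.23920e+02  1.13221e+02 -1.44000e-01] 0.41
red scene [ 5.21676e+02  1.14819e+02 -1.21000e-01] 0.49
pad scene [ 5.21173e+02  1.16252e+02 -1.29000e-01] 0.56
block top [ 3.79950e+02  1.33423e+02 -1.28000e-01] 0.49
```

The pile is centred within about 1–2 mm in both views and lies level. Handing in.

```bash
python3 -c "
from rig import *
print(sign_off())"
```

```text
the job is handed in; nothing more can be done
None
```

The blue and red pieces (28 + 18 = 46 mm) are stacked flat on the pad, centred to within about 2–3 mm by the camera fits; the yellow piece was left on the table, and the job was handed in at about 20 s.

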